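Hang the meat mallet back in its sprung ring holder

TASK

The washed meat mallet is standing handle-down in the white crock. Put it back in its holder: lower its handle through the empty ring of the two-ring stand and ease it down against the ring's sprung catches until they click into the groove under the head and the head rests on the ring, then let go. Feel for it and do not force it: the ring's height is whatever was last set. Leave the crock and the other things standing where they are.

Things in the scene. Friction and masses are not known exactly. Their poses are not given: they have to be found in the camera images.
- mallet: Meat mallet, one piece of plain cast aluminium, 270 to 450 g. Origin: centre of the head's flat underside (what catches on the ring), on the handle's axis; z points from handle to head, x along the head, y across it. At the start it stands handle-down in the crock, leaning about 27 degrees over the rim, its whole head above and outside the rim, one end of the head on the lower side.
- mallet_grip (a point): Grip point in the head, 24 mm above the mallet's origin, axes the mallet's. The head's middle block (mallet_c0 in the rules) is 46 mm (x) by 40 mm (y: take it across this) by 40 mm (z 0 to 40 mm of the mallet); at each x end is a striking face 15 mm thick, 45 mm wide, 44 mm tall that stands 2 mm proud of the underside; the head is 74 mm long overall.
- mallet_tip (a point): Centre of the handle's end, 122 mm below the mallet's origin (axes the mallet's). The round handle is 21 mm thick, its last 26 mm taper to 10 mm. Three sprung balls 11 mm below the ring's top grip it: it drags with 5 to 13 N all the way, stays where it is left, and clicks home over the last 3 mm, when the balls drop into a groove 11 mm below the head; then the head stops hard on the ring.
- crock: White stoneware utensil crock, round, loose, 73 mm in diameter, 97 mm tall, wall 6 mm, inner floor 9 mm up, 1.2 kg. Origin: centre of its underside, z up.
- stand: Steel holder fixed to the worktop. Base 115 mm (x) by 190 mm (y), post at the back (x +42 mm, 172 mm tall), on it a clamped crossbar with two upright collars: the larger at x -12, y +55 mm empty, the mallet's; the smaller at x -12, y -55 mm holding a wooden citrus reamer (head 42 mm wide, 42 mm tall above its collar). Origin: centre of the underside, z up.
- ring_axis (a point): Point on the base plate's top, 10 mm above the worktop, straight below the middle of the empty ring; axes the stand's. The ring: bore 23.4 mm, outer diameter 33 mm, 22 mm tall. Its height is not reported: the crossbar may be clamped so that the ring's top face is anywhere from 134 to 164 mm above the worktop. Home, the mallet's origin is in the middle of that top face.
- spice_b: Spice jar with a red cap, 47x47x97 mm, a loose bystander; origin at the centre of its underside.
- garlic_b: Garlic bulb, 61x60x59 mm, a loose bystander; origin at the centre of its underside.
- lemon: Lemon, 78x55x56 mm, a loose bystander; origin at the centre of its underside.

How it is judged (in metres and radians):
On the way, in this order (a step that is already met when the one before it is completed fails the run):
1. the mallet is held with its whole handle above the crock's rim (z of mallet_tip in the frame of crock above 0.1 m and contact force between the fingers and mallet above 1 N), for 0.1 s.
2. the end of the handle has passed down through the empty ring (z of mallet_tip in the frame of stand below 0.102 m and horizontal distance between mallet_tip and ring_axis below 0.012 m), for 0.1 s.
At the end, for the whole second after the job is handed in: The mallet hangs released and at rest in the empty ring, handle down, upright within 0.06 rad, centred within 4 mm, its origin at most 167 mm above the worktop, the underside of its head (the middle block) bearing on the ring; the crock stands upright within 40 mm of where it was (contact force between mallet_c0 and stand above 0.5 N and z of mallet in the frame of stand below 0.167 m and horizontal distance between mallet and ring_axis below 0.004 m and angle between mallet's own z axis and vertical below 0.06 rad and linear speed of mallet below 0.02 m/s and contact force between the fingers and mallet below 0.1 N and angle between crock's own z axis and vertical below 0.1 rad and distance of crock from where it was at the start of the episode below 0.04 m); the robot touches nothing.
It fails at once if the mallet is forced: its contact forces on the stand add up to more than 35 N (the catches' own grip, about 15 N, included) (contact force between mallet and stand above 35 N).
It fails at once if the crock is knocked over (angle between crock's own z axis and vertical above 0.5 rad).
It fails at once if a bystander (spice jar, garlic, lemon) is pushed more than 30 mm away or the jar is knocked over (distance of any of spice_b, garlic_b, lemon from where it was at the start of the episode above 0.03 m or angle between spice_b's own z axis and vertical above 0.6 rad).
It also fails if it takes over 67 s, if anything falls off the work surface, if the arm or the gripper's body presses on something with over 40 N, if the wrist force passes 120 N, or if a joint passes its speed limit or range.

ROBOT

A 6-joint arm with a two-finger parallel gripper is mounted at the origin on a cart in front of the work surface, level with it; the furniture and walls round the work are solid. World frame = base frame: x ahead of the robot, y to its left, z up, the work surface at z = 0. Lengths are in mm, angles in rad, forces in N, time in s.
With the tool pointing down it reaches from about 400 to 925 mm from the base axis. Payload 12.5 kg.
Tool frame: the origin (TCP) lies on the centre line of the jaws, within the pads' length; the fingertips stand 17 mm ahead of it and the grasp point (between the pads) lies 2 mm behind it; z points along the fingers, y is the line along which they close (so a half turn about z gives the same grasp; the last joint's range is limited). The gripper opens to 95 mm and grips with 3 to 60 N. Pads are 20 mm wide; open, the fingers measure 119 mm over their backs; the gripper's body (75 mm by 180 mm) begins 59 mm behind the grasp point.
Start: joints at [1.224, 0.491, 1.559, -0, 1.092, -0.106], TCP at [149.031, 606.988, 231.661] pointing down, gripper open.
Joint ranges: [-3.1, 3.1], [-0.84, 2.19], [0.05, 2.79], [-1.13, 4.28], [0.06, 2.93], [-2.69, 2.69]. Speed limits (rad/s): [2.22, 2.22, 2.79, 3.14, 3.14, 3.14].

INTERFACE

Orientations are given as [roll, pitch, yaw] about the fixed x, y, z axes, in that order (R = Rz(yaw) Ry(pitch) Rx(roll)).
In Python, from cell import env gives the robot as it stands.
- The arm moves only by the tool drive_tool, never from a script. Its argument "deltas" is text: rows parted by semicolons, each of 4 numbers parted by spaces: the shift along the world's x, y, z normalised to -1 to 1, where 1 is 100 mm, then the turn about the world's z normalised to -1 to 1, where 1 is 180 degrees. A call has 1 to 10 rows; each row shifts and turns the commanded pose from where the row before left it; what a row does not reach is not made up. A row lasts 1/12 s, in which the tool goes at most 41.7 mm and 7.16 degrees, less where a joint would pass 70% of its speed; a pose out of reach is approached as far as the arm can. A call with a number of a shift or a turn outside -1 to 1 is refused whole. A call with a gripper value outside its range is refused whole. "gripper" is the closure, from 0 (fully open) to 1 (shut), set as the call begins (left out, the last holds). The fingers move at their own pace and stop on an object; the grip force is fixed at half the most. Time passes only in rows, so rows that do not move let the fingers close. It gives the time, the measured TCP pose, the force, the opening and the grip force at its end, in the units of the state.
- env.state(): the state, without advancing time (a new reading comes with each control period).
- env.read_camera(name): name is "scene" or "top" or "wrist"; returns (picture, depth): 420x560x3 uint8, red, green, blue; 420x560 float32, mm along the optical axis (not along the pixel's ray), 0 where there is no reading.
- env.camera_params(name): a dict with "mtx" (3x3 intrinsics, pixels), "camera_from_world" (4x4, takes a point from world to camera coordinates); the wrist camera has in their place "mount" (4x4, takes a point from camera to tool coordinates, whose origin is the TCP and whose axes are the flange's). Camera axes: x right, y down, z forward; pixel columns grow to the right and rows downward; lengths in mm; the calibration is good to about 2 mm. A picture is of the moment at which its call begins: read the wrist's pose just before it. camera_params takes no time and is no camera call.
- env.job_done(): hands the job in; it is judged then, once.
The state is a dict: "t": time; "joints": joint angles; "qvel": joint speeds; "tau": joint torques, N m; "eef_pos": TCP position; "tcp_rot": TCP orientation; "ft_force": force on the tool from outside, world axes, zero at the start; "moment": the same for the moment, N m; "opening": opening from 0.0 (shut) to 1.0 (fully open); "grip_force": force on a finger pad.
Only numpy, scipy, OpenCV 4.12 (cv2) and the standard library are available. Lean on these libraries where they do the work, as an engineer would, in place of code of your own. Each camera call takes 0.05 s, during which the arm holds its last target. There are 200 camera calls.

## Working session

There is one attempt and no reset: what is moved stays moved. The work goes in short steps, Python scripts to look and compute and a tool call to move; the robot and the scene stay as the last step left them, time stands still between calls to the robot, and variables do not carry over. Pictures are saved under pics/ and viewed, at most 10 in all, crops included, and the job is handed in when it is done.

Besides the shell and the picture viewer there is one more tool, called after "Emit:" as a command line: name --argument value ..., lists and objects as JSON in quotes. drive_tool: Moves the arm, as the interface text tells. Its arguments: {"type":"object","properties":{"deltas":{"type":"string"},"gripper":{"type":"number"}},"required":["deltas"]}

```bash
mkdir -p pics; ls; cat > h.py <<'E'
import numpy as np, cv2
from cell import env
from scipy.spatial.transform import Rotation as R
def cam(n):
    s=env.state(); im,d=env.read_camera(n); p=env.camera_params(n); K=np.array(p['mtx'])
    if 'mount' in p:
        T=np.eye(4); T[:3,:3]=R.from_euler('xyz',s['tcp_rot']).as_matrix(); T[:3,3]=s['eef_pos']
        W=T@np.array(p['mount'])
    else: W=np.linalg.inv(np.array(p['camera_from_world']))
    return im,d,K,W
def cloud(d,K,W):
    v,u=np.indices(d.shape); P=np.stack([(u-K[0,2])/K[0,0]*d,(v-K[1,2])/K[1,1]*d,d],-1)
    X=P@W[:3,:3].T+W[:3,3]; X[d==0]=np.nan; return X
def shot(n,name):
    im,d,K,W=cam(n); cv2.imwrite(f'pics/{name}.png',im[...,::-1]); np.savez(f'{name}.npz',im=im,d=d,K=K,W=W); return im,cloud(d,K,W)
E
python3 - <<'E'
from h import *
print(env.state())
for n in('scene','top'):
    im,X=shot(n,n+'0'); print(n,env.camera_params(n))
a=[cv2.imread(f'pics/{n}0.png') for n in('scene','top')]
E
```

```text
pics
{'t': 0.0, 'joints': array([ 1.22439310e+00,  4.91550319e-01,  1.55947537e+00, -1.72270073e-05,
        1.09168044e+00, -1.05603736e-01]), 'qvel': array([-0.00066573, -0.00093177,  0.0002926 , -0.00086153,  0.00178021,
        0.00025667]), 'tau': array([-1.17532083e-03, -6.12655878e+01, -2.58166677e+01,  6.91979821e-02,
        4.84183151e-02, -1.49339239e-04]), 'eef_pos': array([148.95377535, 606.75043631, 231.05855121]), 'tcp_rot': array([-3.14048377e+00, -1.02175335e-04,  2.90080106e+00]), 'ft_force': array([ 0.27291285,  0.21248651, -0.01898914]), 'moment': array([-0.0184119 ,  0.05169753, -0.04555444]), 'grip_force': 0.0, 'opening': 1.000523484047985}
scene {'mtx': array([[434.64690312,   0.        , 279.5794663 ],
       [  0.        , 434.64690312, 209.92020157],
       [  0.        ,   0.        ,   1.        ]]), 'camera_from_world': array([[ 7.95861626e-01, -6.05147570e-01, -2.00172856e-02,
        -4.39036075e+02],
       [-3.42904656e-01, -4.23231756e-01, -8.38624635e-01,
         2.89189563e+02],
       [ 4.99019709e-01,  6.74293185e-01, -5.44341832e-01,
         7.42431444e+02],
       [ 0.00000000e+00,  0.00000000e+00,  0.00000000e+00,
         1.00000000e+00]])}
top {'mtx': array([[453.65853342,   0.        , 280.46120565],
       [  0.        , 453.65853342, 204.70277484],
       [  0.        ,   0.        ,   1.        ]]), 'camera_from_world': array([[ 2.98853667e-02, -9.99325844e-01,  2.13242297e-02,
        -3.90545744e+01],
       [-9.97715921e-01, -3.11165950e-02, -5.99558090e-02,
         5.66159856e+02],
       [ 6.05789268e-02, -1.94837221e-02, -9.97973235e-01,
         9.22606116e+02],
       [ 0.00000000e+00,  0.00000000e+00,  0.00000000e+00,
         1.00000000e+00]])}
```

View pics/scene0.png

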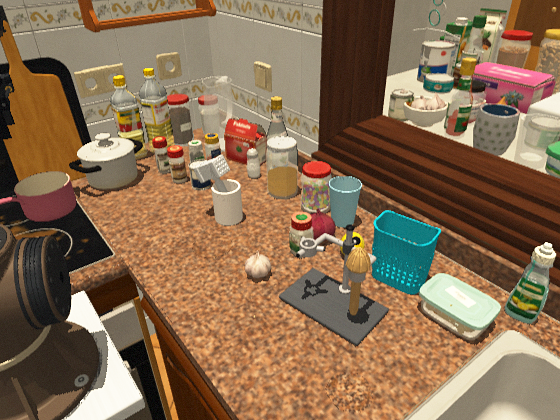

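View pics/top0.png

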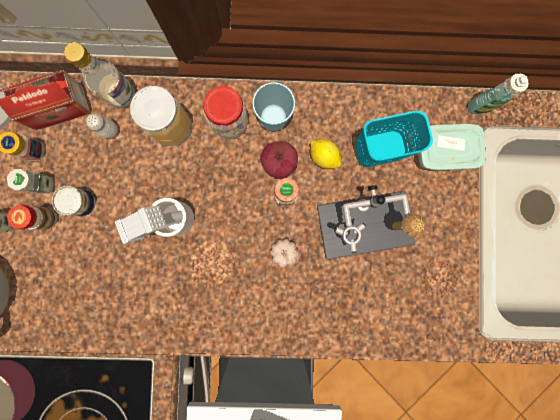

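The scene picture shows the crock at (228,205) with the mallet head at (212,172), the ring at (308,246) and the reamer at (357,262). In the top picture the crock is at (172,217), the head at (145,222), the ring at (351,235) and the reamer at (414,225).

```bash
python3 - <<'E'
from h import *
o=[]
for n,cs in(('scene',[(180,145),(275,220)]),('top',[(108,180),(310,180)])):
    f=np.load(n+'0.npz'); X=cloud(f['d'],f['K'],f['W'])
    for c in cs:
        x,y=c; o.append(cv2.resize(f['im'][y:y+70,x:x+95,::-1],None,fx=4.2,fy=4.2,interpolation=cv2.INTER_CUBIC))
    if n=='top':
        pts=X.reshape(-1,3); A=X
        for nm,(u0,v0,u1,v1),lo,hi in(('crock+mallet',(110,190,195,245),85,260),('ringtop',(335,222,363,250),120,175),('reamer',(400,210,428,240),150,230)):
            q=X[v0:v1,u0:u1].reshape(-1,3); q=q[(q[:,2]>lo)&(q[:,2]<hi)]; print(nm,len(q),q.min(0).round(),q.max(0).round(),np.median(q,0).round())
        for v in range(195,245,4): print(v,[tuple(X[v,u].round().astype(int)) for u in range(116,194,8)])
cv2.imwrite('pics/z.png',np.vstack([np.hstack(o[:2]),np.hstack(o[2:])]))
E
```

```text
crock+mallet 1553 [483. 158.  85.] [569. 275. 175.] [520. 214. 148.]
ringtop 338 [ 484. -170.  120.] [ 533. -120.  139.] [ 514. -150.  131.]
reamer 379 [ 511. -274.  150.] [ 550. -238.  181.] [ 530. -252.  165.]
195 [(np.int64(578), np.int64(324), np.int64(-3)), (np.int64(578), np.int64(307), np.int64(-1)), (np.int64(579), np.int64(291), np.int64(-2)), (np.int64(579), np.int64(273), np.int64(0)), (np.int64(580), np.int64(256), np.int64(1)), (np.int64(580), np.int64(240), np.int64(1)), (np.int64(581), np.int64(223), np.int64(0)), (np.int64(582), np.int64(207), np.int64(-1)), (np.int64(582), np.int64(190), np.int64(0)), (np.int64(582), np.int64(173), np.int64(1))]
199 [(np.int64(569), np.int64(322), np.int64(1)), (np.int64(570), np.int64(306), np.int64(0)), (np.int64(570), np.int64(290), np.int64(-1)), (np.int64(571), np.int64(272), np.int64(4)), (np.int64(571), np.int64(255), np.int64(3)), (np.int64(572), np.int64(239), np.int64(1)), (np.int64(566), np.int64(200), np.int64(99)), (np.int64(567), np.int64(185), np.int64(96)), (np.int64(573), np.int64(189), np.int64(1)), (np.int64(574), 
[... 4454 characters left out ...]
.int64(0)), (np.int64(488), np.int64(235), np.int64(1)), (np.int64(489), np.int64(219), np.int64(-1)), (np.int64(489), np.int64(203), np.int64(-1)), (np.int64(490), np.int64(185), np.int64(3)), (np.int64(490), np.int64(169), np.int64(-2))]
243 [(np.int64(477), np.int64(319), np.int64(-3)), (np.int64(483), np.int64(257), np.int64(140)), (np.int64(478), np.int64(285), np.int64(-1)), (np.int64(479), np.int64(269), np.int64(-3)), (np.int64(480), np.int64(252), np.int64(1)), (np.int64(480), np.int64(235), np.int64(0)), (np.int64(480), np.int64(218), np.int64(1)), (np.int64(481), np.int64(202), np.int64(1)), (np.int64(481), np.int64(186), np.int64(-2)), (np.int64(482), np.int64(169), np.int64(1))]
```

View pics/z.png

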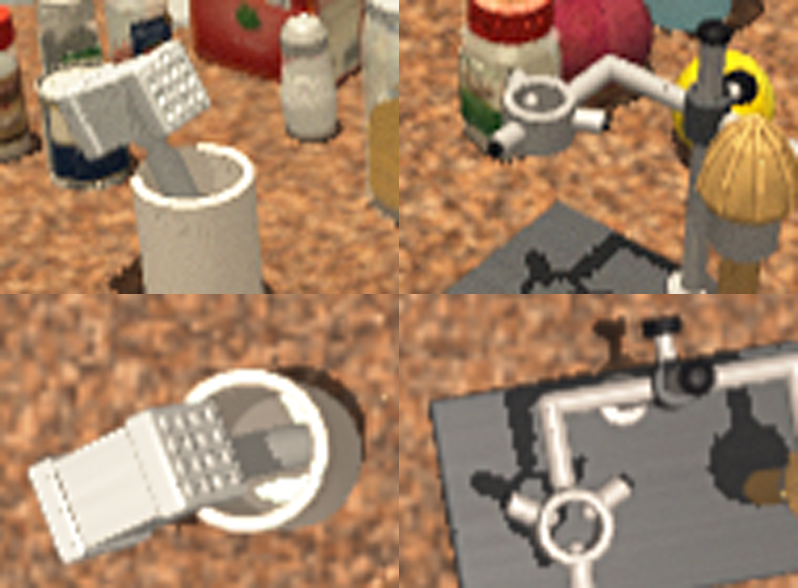

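The crops show the head's long axis tipped down to the left and a little toward the robot, with its y sides level. The ring is at about (576,525) in the lower right crop. Next I fit the head, crock rim and ring.

```bash
cat > fit.py <<'E'
from h import *
def lsq_circle(p):
    A=np.c_[2*p[:,:2],np.ones(len(p))]; s=np.linalg.lstsq(A,(p[:,:2]**2).sum(1),rcond=None)[0]
    return s[:2],np.sqrt(s[2]+s[:2]@s[:2])
E
python3 - <<'E'
from fit import *
rng=np.random.default_rng(0)
for n in('top','scene'):
    f=np.load(n+'0.npz'); X=cloud(f['d'],f['K'],f['W']).reshape(-1,3); X=X[~np.isnan(X).any(1)]
    b=lambda lo,hi:X[((X>lo)&(X<hi)).all(1)]
    rim=b([470,140,92],[600,245,101]); rim=rim
    c=np.array([533,185.])
    for _ in range(5):
        q=rim[abs(np.hypot(*(rim[:,:2]-c).T)-33.5)<6]; c,r=lsq_circle(q)
    print(n,'crock',c.round(1),r.round(1),len(q))
    m=b([460,150,108],[600,300,200])
    best=0
    for _ in range(2000):
        t=m[rng.choice(len(m),3,False)]; nn=np.cross(t[1]-t[0],t[2]-t[0]); nn/=np.linalg.norm(nn)+1e-9
        if nn[2]<0: nn=-nn
        if nn[2]<.8: continue
        k=abs((m-t[0])@nn)<2.5
        if k.sum()>best: best=k.sum(); K=k
    p=m[K]; c0=p.mean(0); nn=np.linalg.svd(p-c0)[2][2]; nn*=np.sign(nn[2])
    az=np.arctan2(nn[1],nn[0]); ey=np.array([-np.sin(az),np.cos(az),0]); ex=np.cross(ey,nn)
    Q=(m-c0)@np.c_[ex,ey,nn]
    print('n',nn.round(3),'tilt',np.degrees(np.arccos(nn[2])).round(1),'az',np.degrees(az).round(1),best)
    # yaw by edges of the top face: min-area rect
    T=(p-c0)@np.c_[ex,ey]; print('rect',cv2.minAreaRect(T.astype(np.float32)))
    print('pct',np.percentile(T,[0,1,50,99,100],axis=0).round(1).tolist(),'c0',c0.round(1))
    rr=b([480,-190,120],[545,-105,175]); 
    c=np.array([508,-148.])
    zt=np.percentile(rr[:,2],90)
    for z0 in range(126,145,2):
        print(z0,((rr[:,2]>z0)&(rr[:,2]<=z0+2)).sum(),end='; ')
    for _ in range(8):
        q=rr[(abs(np.hypot(*(rr[:,:2]-c).T)-14.2)<5)&(rr[:,2]>128)]; c,r=lsq_circle(q)
    print('ring',c.round(1),r.round(1),len(q),np.median(q[:,2]))
E
```

```text
top crock [533.3 194. ] 33.5 266
n [-0.188  0.425  0.885] tilt 27.7 az 113.9 723
rect ((0.538604736328125, -0.1460857391357422), (44.489234924316406, 79.68707275390625), 89.29080200195312)
pct [[-39.1, -22.8], [-35.3, -21.4], [0.1, 0.4], [37.5, 21.0], [40.5, 22.5]] c0 [514.5 236.9 155.5]
126 61; 128 89; 130 42; 132 35; 134 57; 136 52; 138 6; 140 0; 142 0; 144 0; ring [ 509.2 -149.1] 14.5 184 134.8132136352636
scene crock [532.1 194. ] 33.7 199
n [-0.531 -0.274  0.802] tilt 36.7 az -152.7 117
rect ((4.694761276245117, -0.2861328125), (58.042396545410156, 81.78954315185547), 37.71281051635742)
pct [[-42.0, -50.4], [-41.0, -46.9], [7.2, 5.2], [16.4, 33.4], [18.6, 33.5]] c0 [510.4 219.3 147.9]
126 36; 128 46; 130 55; 132 56; 134 33; 136 37; 138 57; 140 10; 142 0; 144 0; ring [ 507.5 -150.5] 14.4 206 136.04895866261882
```

Emit:
drive_tool --deltas "0.26 -0.27 0.02 -0.029;0.26 -0.27 0.02 -0.029;0.26 -0.27 0.02 -0.029;0.26 -0.27 0.02 -0.029;0.26 -0.27 0.02 -0.029;0.26 -0.27 0.02 -0.029;0.26 -0.27 0.02 -0.029;0.26 -0.27 0.02 -0.029;0.26 -0.27 0.02 -0.029;0.26 -0.27 0.02 -0.029" --gripper 0

```text
t: 0.93
eef_pos: [409.9, 335.4, 251.6]
tcp_rot: [-3.141, 0.0, 1.985]
ft_force: [1.3, 0.3, -0.2]
opening: 1.003
grip_force: 0.0
```

```bash
python3 - <<'E'
from h import *
f=np.load('top0.npz'); X=cloud(f['d'],f['K'],f['W']); 
r=X[185:250,325:420]; m=np.nan_to_num(r[...,2])>100
for v in range(0,65,5): print([tuple(int(a) for a in r[v,u]) for u in range(0,95,3) if m[v,u]])
E
```

```text
[(601, -187, 131), (602, -194, 128)]
[(592, -189, 126)]
[(583, -190, 123), (583, -193, 133), (580, -191, 164), (580, -195, 170), (585, -228, 124), (585, -233, 126), (585, -239, 126), (585, -245, 126), (585, -249, 129)]
[(574, -173, 122), (574, -178, 124), (574, -183, 129), (573, -187, 135), (571, -185, 167), (571, -190, 170), (571, -194, 172), (574, -211, 129), (575, -217, 127), (575, -223, 125), (575, -229, 123), (576, -235, 122), (576, -245, 125), (576, -250, 126)]
[(563, -134, 124), (563, -139, 128), (563, -145, 128), (563, -150, 128), (564, -156, 126), (564, -162, 126), (564, -167, 126), (564, -173, 124), (565, -179, 121), (565, -186, 118), (564, -187, 135), (564, -192, 136), (564, -198, 136), (567, -245, 125), (567, -250, 127)]
[(554, -139, 128), (554, -146, 124), (557, -251, 125), (558, -256, 126)]
[(545, -140, 127), (545, -145, 127), (548, -250, 127), (547, -249, 150), (547, -252, 155), (547, -258, 156), (548, -265, 149)]
[(536, -140, 125), (536, -145, 128), (538, -239, 147), (538, -242, 155), (538, -244, 166), (538, -248, 170), (538, -254, 169), (538, -257, 175)]
[(527, -141, 121), (527, -146, 126), (527, -162, 127), (527, -167, 129), (527, -173, 128), (530, -243, 115), (529, -238, 150), (529, -242, 156), (529, -244, 167), (529, -248, 171), (529, -252, 176), (529, -256, 177)]
[(517, -119, 124), (517, -124, 128), (517, -129, 130), (517, -134, 131), (517, -139, 134), (518, -156, 129), (518, -161, 135), (518, -168, 125), (520, -240, 145), (520, -242, 155), (520, -246, 160), (520, -249, 167), (521, -253, 171), (521, -258, 174)]
[(508, -134, 136), (509, -161, 133), (512, -251, 144), (512, -254, 152), (512, -260, 150)]
[(499, -137, 117), (499, -139, 138), (499, -151, 129), (500, -156, 131), (500, -161, 134)]
[(490, -151, 129), (490, -157, 127)]
```

Emit:
drive_tool --deltas "0.3 -0.3 0 0.001;0.3 -0.3 0 0;0.3 -0.3 0 0;0.18 -0.157 0 0;0 0 0 0;0 0 0 0"

```text
t: 1.43
eef_pos: [515.9, 231.9, 251.1]
tcp_rot: [-3.141, -0.0, 1.99]
ft_force: [-0.5, 0.4, 0.1]
opening: 1.003
grip_force: 0.0
```

```bash
python3 - <<'E'
from fit import *
rng=np.random.default_rng(0)
im,X=shot('wrist','w1'); s=env.state(); print(s['eef_pos'],s['tcp_rot'])
X=X.reshape(-1,3); X=X[~np.isnan(X).any(1)]
m=X[((X>[460,160,108])&(X<[600,300,190])).all(1)]; print(len(m))
best=0
for _ in range(1000):
    t=m[rng.choice(len(m),3,False)]; nn=np.cross(t[1]-t[0],t[2]-t[0]); nn/=np.linalg.norm(nn)+1e-9; nn*=np.sign(nn[2])
    if nn[2]<.8: continue
    k=abs((m-t[0])@nn)<2.5
    if k.sum()>best: best=k.sum(); K=k
p=m[K]; c0=p.mean(0); nn=np.linalg.svd(p-c0,full_matrices=False)[2][2]; nn*=np.sign(nn[2])
az=np.arctan2(nn[1],nn[0]); ey=np.array([-np.sin(az),np.cos(az),0]); ex=np.cross(ey,nn)
T=(p-c0)@np.c_[ex,ey]; print(nn.round(3),np.degrees(az),best,cv2.minAreaRect(T.astype(np.float32)))
lo,hi=np.percentile(T,[.5,99.5],axis=0); print(lo,hi); c=c0+np.c_[ex,ey]@((lo+hi)/2); print('topc',c,'grip',c-17*nn,'tip',c-163*nn)
E
```

```text
[515.17528855 232.71995092 251.24407311] [-3.14068087e+00 -2.63017133e-04  1.99188079e+00]
5408
[-0.186  0.425  0.886] 113.59668865957941 5156 ((1.1288528442382812, 0.22893524169921875), (74.08950805664062, 44.781036376953125), 0.2656789720058441)
[-35.32334427 -21.78358687] [37.08060046 21.614741  ]
topc [512.77133633 239.98563298 154.23888429] grip [515.92700614 232.76145214 139.17724563] tip [543.02864099 170.7184873    9.82434886]
```

View pics/w1.png

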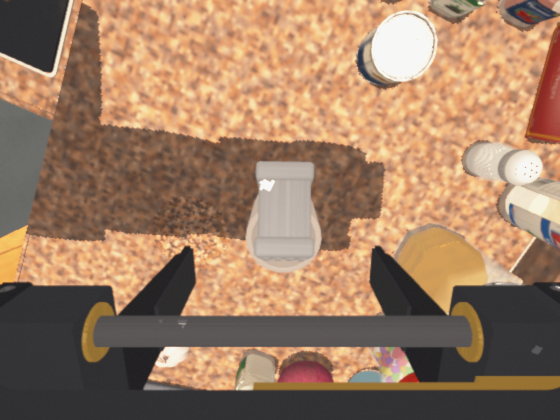

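The wrist view shows the head at (285,210), square between the open fingers, and nothing else under them. I'll go down to grip height.

Emit:
drive_tool --deltas "0.01 0 -0.3 0;0 0 -0.3 0;0 0 -0.3 0;0 0 -0.15 0;0 0 -0.09 0;0 0 0 0;0 0 0 0"

```text
t: 2.07
eef_pos: [516.2, 233.6, 138.2]
tcp_rot: [3.141, -0.0, 1.994]
ft_force: [0.4, 0.2, 0.0]
opening: 1.001
grip_force: 0.0
```

Emit:
drive_tool --deltas "0 0 0 0;0 0 0 0;0 0 0 0;0 0 0 0;0 0 0 0;0 0 0 0;0 0 0 0;0 0 0 0;0 0 0 0;0 0 0 0" --gripper 1

```text
t: 2.9
eef_pos: [516.3, 232.9, 137.6]
tcp_rot: [-3.141, -0.0, 1.993]
ft_force: [-1.0, 0.8, 1.0]
opening: 0.419
grip_force: 30.9
```

Emit:
drive_tool --deltas "0.013 -0.028 0.016 0;0.013 -0.029 0.015 0;0.013 -0.029 0.014 0;0.013 -0.029 0.014 0;0.013 -0.029 0.013 0;0.013 -0.029 0.012 0;0.013 -0.03 0.011 0;0.013 -0.03 0.01 0;0.013 -0.03 0.009 0;0.013 -0.03 0.008 0"

```text
t: 3.73
eef_pos: [529.5, 203.3, 149.9]
tcp_rot: [-3.142, -0.0, 1.993]
ft_force: [-2.0, 2.2, -4.3]
opening: 0.418
grip_force: 30.0
```

Emit:
drive_tool --deltas "0.014 -0.032 0.008 0;0.014 -0.032 0.007 0;0.014 -0.032 0.006 0;0.014 -0.032 0.006 0;0.014 -0.032 0.005 0;0.014 -0.032 0.004 0;0.014 -0.032 0.003 0;0.014 -0.032 0.002 0;0.014 -0.032 0.001 0;0.014 -0.032 0 0"

```text
t: 4.57
eef_pos: [543.8, 171.3, 154.2]
tcp_rot: [3.141, 0.0, 1.993]
ft_force: [-0.9, 3.1, -1.1]
opening: 0.418
grip_force: 31.4
```

```bash
python3 - <<'E'
from h import *
print(env.state()['ft_force'],env.state()['moment'])
im,X=shot('scene','s2'); x,y=170,130; a=cv2.resize(im[y:y+110,x:x+110,::-1],None,fx=5,fy=5,interpolation=cv2.INTER_CUBIC); cv2.imwrite('pics/s2c.png',a)
E
```

```text
[-0.85956249  3.077529   -1.14302415] [ 1.07201077  0.3288925  -0.02718193]
```

View pics/s2c.png

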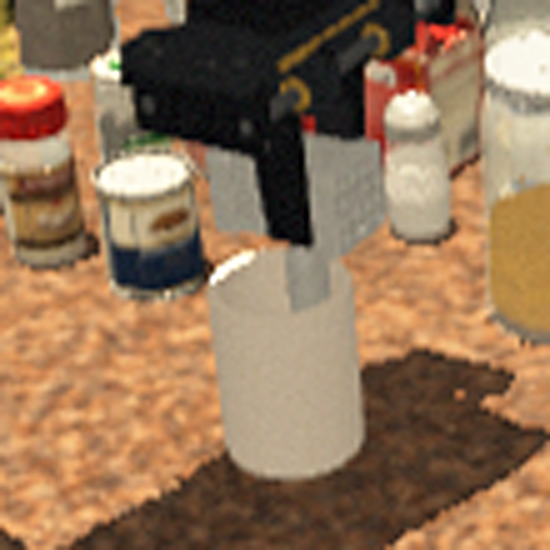

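The crop shows the mallet nearly upright in the crock, with its handle at (308,275). I'll lift it straight up.

Emit:
drive_tool --deltas "0 0 0.1 0;0 0 0.15 0;0 0 0.2 0;0 0 0.25 0;0 0 0.25 0;0 0 0.25 0;0 0 0.25 0;0 0 0.1 0;0 0 0.05 0;0 0 0 0"

```text
t: 5.45
eef_pos: [543.5, 171.4, 314.5]
tcp_rot: [3.141, 0.001, 1.993]
ft_force: [-0.0, -0.1, -4.2]
opening: 0.419
grip_force: 31.9
```

```bash
cat > hand.py <<'E'
from fit import *
import sys
def measure(tag):
    s=env.state(); e=s['eef_pos']; print(e.round(1),s['tcp_rot'].round(3),s['opening'])
    for n in('scene','top','wrist'):
        im,X=shot(n,n+tag); P=X.reshape(-1,3); P=P[~np.isnan(P).any(1)]
        o=e+[0,0,-22]
        # handle: within 45mm of TCP axis, 15..150 below TCP
        k=(np.hypot(*(P-e)[:,:2].T)<40)&(P[:,2]<e[2]-30)&(P[:,2]>e[2]-146)
        h=P[k]
        if len(h)<30: print(n,'few',len(h)); continue
        # fit axis of cylinder r=10.5 on the straight part
        from scipy.optimize import least_squares
        q=h[h[:,2]>e[2]-118]
        def f(a):
            d=np.array([a[2],a[3],1]); d/=np.linalg.norm(d); w=q-np.array([a[0],a[1],e[2]-70])
            return np.linalg.norm(np.cross(w,d),axis=1)-10.5
        r=least_squares(f,[e[0],e[1],0,0],loss='soft_l1',f_scale=1.5)
        a=r.x; tip=a[:2]-(144-70)*a[2:]; print(n,len(q),'axis-at-70below - tcp',(a[:2]-e[:2]).round(1),'tilt',a[2:].round(3),'tip',tip.round(1),'zmin',np.percentile(h[:,2],2).round(1),'rms',np.sqrt(np.mean(f(a)**2)).round(2))
if __name__=='__main__': measure(sys.argv[1])
E
python3 hand.py 3; python3 - <<'E'
import sys; sys.path.insert(0,'.')
from fit import *
f=np.load('top3.npz'); X=cloud(f['d'],f['K'],f['W']).reshape(-1,3); X=X[((X>[470,140,92])&(X<[600,245,103])).all(1)]
c=np.array([533,194.])
for _ in range(5):
    q=X[abs(np.hypot(*(X[:,:2]-c).T)-33.5)<7]; c,r=lsq_circle(q)
print('crock',c,r,len(q))
a=cv2.imread('pics/scene3.png'); b=cv2.imread('pics/wrist3.png')
cv2.imwrite('pics/c3.png',np.hstack([cv2.resize(a[60:250,150:340],(400,400)),cv2.resize(b,(400,300)).copy() if 0 else cv2.copyMakeBorder(cv2.resize(b,(400,300)),0,100,0,0,0)]))
E
```

```text
[543.5 171.4 314.5] [3.141e+00 1.000e-03 1.993e+00] 0.41900169268638177
scene 325 axis-at-70below - tcp [-2.9  8.1] tilt [-0.012  0.014] tip [541.4 178.4] zmin 182.8 rms 1.48
top few 0
wrist few 0
crock [533.49099639 192.84637099] 32.672896369473996 156
```

View pics/c3.png

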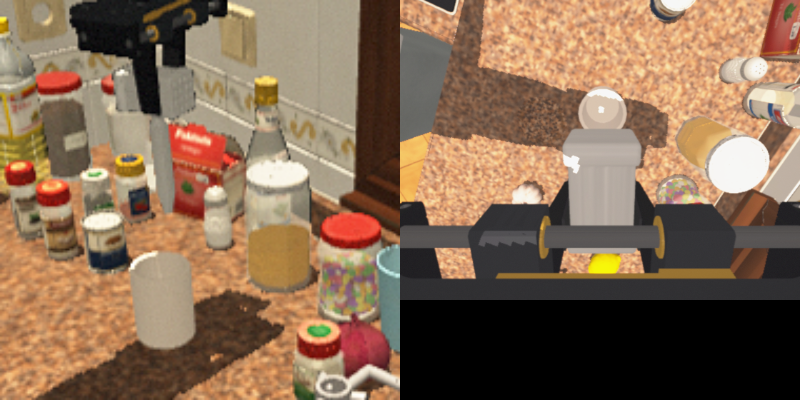

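The scene half shows the mallet held nearly upright, clear of the crock, which has not moved. The wrist half shows the head's far end at (603,135). Next I check tilt and offset from the wrist view of the head's top.

```bash
cat > head.py <<'E'
from fit import *
import sys
def head(tag,e,yaw=1.993):
    f=np.load(f'wrist{tag}.npz'); P=cloud(f['d'],f['K'],f['W']).reshape(-1,3); P=P[~np.isnan(P).any(1)]
    c,s=np.cos(yaw),np.sin(yaw); ex=np.array([c,s,0]); ey=np.array([-s,c,0])
    L=(P-e)@np.c_[ex,ey,[0,0,1]]
    k=(abs(L[:,1])<23)&(L[:,0]>8)&(L[:,0]<70)&(L[:,2]>0)&(L[:,2]<40); H=L[k]
    k2=(L[:,0]>5)&(L[:,0]<70)&(abs(L[:,1])<26)&(L[:,2]>-40)&(L[:,2]<40)
    for lo in range(8,56,4):
        q=H[(H[:,0]>=lo)&(H[:,0]<lo+4)]
        if len(q): print(lo,len(q),np.percentile(q[:,2],[10,50,90]).round(1))
    q=H[(H[:,0]<28)&(H[:,2]>np.median(H[:,2])-4)]
    A=np.c_[q[:,:2],np.ones(len(q))]; z=np.linalg.lstsq(A,q[:,2],rcond=None)[0]; print('plane slope x,y,z0',z.round(3))
    q=L[k2]; print('far end x',np.percentile(q[:,0],[95,98,99.5]).round(1),'y',np.percentile(q[:,1],[1,99]).round(1))
if __name__=='__main__':
    head('3',np.array([543.5,171.4,314.5]))
    f=np.load('scene3.npz'); X=cloud(f['d'],f['K'],f['W'])
    for z0 in range(180,300,12):
        m=(abs(X[...,2]-z0)<6)&(np.hypot(X[...,0]-543,X[...,1]-175)<30)
        v,u=np.where(m)
        if len(v): 
            q=X[m]; print(z0,len(v),q.mean(0).round(1),'u width',[(int(vv),int(u[v==vv].min()),int(u[v==vv].max())) for vv in sorted(set(v))[::2]])
E
python3 head.py
```

```text
8 1280 [16.7 18.  34. ]
12 1070 [16.4 17.7 28.4]
16 787 [16.7 17.5 18.2]
20 818 [16.6 17.3 18.1]
24 830 [16.5 17.3 18. ]
28 848 [16.4 17.2 17.9]
32 724 [16.6 18.1 19.2]
36 1009 [18.1 19.  19.8]
40 1021 [18.1 18.9 19.7]
44 1922 [ 4.2 17.2 19.1]
48 141 [ 8.6 13.5 16.5]
plane slope x,y,z0 [-0.277 -0.062 23.759]
far end x [47.7 47.9 48.1] y [-24.8  25. ]
180 16 [538.1 173.2 182.3] u width [(157, 227, 231), (159, 228, 231)]
192 29 [538.1 172.7 192.5] u width [(153, 225, 232), (155, 226, 232), (157, 229, 230)]
204 38 [536.8 171.9 204.3] u width [(148, 224, 231), (150, 224, 232), (152, 225, 232)]
216 41 [537.7 171.7 215.5] u width [(143, 232, 232), (145, 224, 232), (147, 224, 232), (149, 227, 227)]
228 42 [536.6 171.9 227.8] u width [(138, 231, 231), (140, 223, 231), (142, 223, 231), (144, 226, 226)]
240 48 [536.5 172.5 239.9] u width [(133, 222, 222), (135, 223, 231), (137, 223, 231), (139, 224, 227)]
252 44 [536.4 172.6 252.2] u width [(128, 230, 230), (130, 222, 230), (132, 222, 230), (134, 224, 226)]
264 50 [536.7 173.  264.4] u width [(123, 221, 229), (125, 221, 230), (127, 222, 230), (129, 224, 227)]
276 45 [535.8 172.5 276.6] u width [(118, 229, 229), (120, 221, 229), (122, 221, 229), (124, 223, 226)]
288 30 [536.2 175.2 286.4] u width [(114, 221, 223), (116, 222, 227), (118, 221, 228)]
```

The wrist and scene views agree: the mallet leans 0.02 rad and its axis sits about 10 mm from the TCP along the tool's x. I'll carry it to a spot beside the ring for a wrist look.

Emit:
drive_tool --deltas "0 -0.1 0.1 0;0 -0.25 0.05 0;-0.02 -0.37 0 0;-0.02 -0.37 0 0;-0.02 -0.37 0 0;-0.02 -0.37 0 0;-0.02 -0.37 0 0;-0.02 -0.37 0 0;-0.02 -0.37 0 0;-0.01 -0.37 0 0"

```text
t: 6.43
eef_pos: [527.5, -161.8, 329.1]
tcp_rot: [-3.141, -0.0, 1.993]
ft_force: [0.9, -0.3, -2.6]
opening: 0.415
grip_force: 31.9
```

Emit:
drive_tool --deltas "0 -0.25 0 0;0 -0.1 0 0;0 0 0 0;0 0 0 0;0 0 0 0;0 0 0 0"

```text
t: 6.93
eef_pos: [528.5, -193.3, 329.2]
tcp_rot: [3.142, -0.0, 1.994]
ft_force: [-0.0, 0.2, -2.7]
opening: 0.417
grip_force: 31.8
```

```bash
python3 - <<'E'
from fit import *
from head import head
s=env.state(); e=s['eef_pos']; print(e.round(1),s['tcp_rot'])
im,X=shot('wrist','wrist4'); 
head('4',e,s['tcp_rot'][2])
P=X.reshape(-1,3); P=P[~np.isnan(P).any(1)]
rr=P[(np.hypot(P[:,0]-508,P[:,1]+150)<30)&(P[:,2]>110)&(P[:,2]<180)]
print(len(rr),np.histogram(rr[:,2],bins=range(110,182,3)))
zt=np.percentile(rr[:,2],97)
c=np.array([508.4,-149.8])
for _ in range(8):
    q=rr[(abs(np.hypot(*(rr[:,:2]-c).T)-14)<5)&(rr[:,2]>131)]; c,r=lsq_circle(q)
print('ring',c.round(1),r,len(q),np.percentile(q[:,2],[10,50,90]))
E
```

```text
[ 528.5 -193.3  329.2] [ 3.14151835e+00 -2.05324107e-04  1.99424543e+00]
8 1350 [18.4 19.7 35.4]
12 1001 [18.2 19.4 27. ]
16 774 [18.5 19.2 20. ]
20 819 [18.3 19.1 19.9]
24 840 [18.2 19.  19.8]
28 854 [18.1 18.9 19.6]
32 732 [18.3 20.  20.9]
36 1016 [19.9 20.7 21.5]
40 1037 [19.8 20.6 21.4]
44 2062 [ 4.7 18.3 20.8]
48 15 [14.2 17.4 18.6]
plane slope x,y,z0 [-0.269 -0.04  25.254]
far end x [47.5 47.7 47.9] y [-24.9  25. ]
1174 (array([  0,   8,   7,  12,  45, 271, 348,  50, 415,  18,   0,   0,   0,
         0,   0,   0,   0,   0,   0,   0,   0,   0,   0]), array([110, 113, 116, 119, 122, 125, 128, 131, 134, 137, 140, 143, 146,
       149, 152, 155, 158, 161, 164, 167, 170, 173, 176, 179]))
ring [ 507.9 -148.7] 14.12862360694054 469 [134.24634382 135.50379672 136.63959676]
```

View pics/wrist4.png

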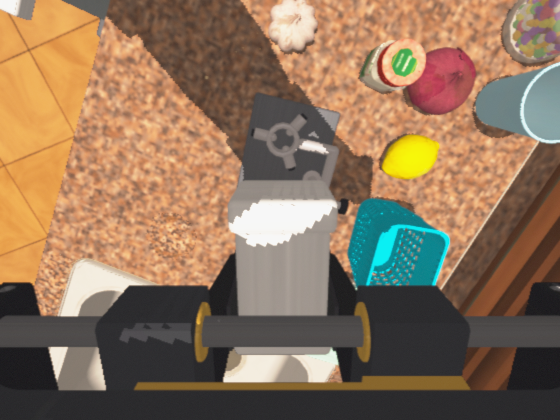

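The wrist view shows the empty ring at (284,142), clear ahead of the head. I'll move the tip over it and start down.

Emit:
drive_tool --deltas "-0.06 0.12 0 0;-0.06 0.13 0 0;-0.05 0.12 0 0;0 0 0 0;0 0 0 0;0 0 0 0"

```text
t: 7.48
eef_pos: [511.5, -157.0, 329.4]
tcp_rot: [3.141, 0.001, 1.994]
ft_force: [0.1, -0.5, -3.4]
opening: 0.417
grip_force: 31.8
```

Emit:
drive_tool --deltas "0 0 -0.1 0;0 0 -0.1 0;0 0 -0.1 0;0 0 -0.08 0;0 0 -0.06 0;0 0 -0.04 0;0 0 -0.02 0;0 0 0 0;0 0 0 0"

```text
t: 8.23
eef_pos: [511.6, -157.5, 279.3]
tcp_rot: [3.141, 0.0, 1.993]
ft_force: [-0.8, -0.1, -3.0]
opening: 0.421
grip_force: 31.8
```

```bash
python3 - <<'E'
from hand import *
measure('5')
a=cv2.imread('pics/scene5.png'); f=np.load('scene5.npz')
cv2.imwrite('pics/c5.png',cv2.resize(a[170:300,240:400],None,fx=4,fy=4,interpolation=cv2.INTER_CUBIC))
E
```

```text
[ 511.6 -157.5  279.3] [3.141 0.    1.993] 0.42051421437549324
scene 489 axis-at-70below - tcp [-2.6  8.1] tilt [-0.006  0.024] tip [ 509.4 -151.1] zmin 134.0 rms 1.06
top few 17
wrist 0 axis-at-70below - tcp [0. 0.] tilt [0. 0.] tip [ 511.6 -157.5] zmin 133.5 rms nan
  return _methods._mean(a, axis=axis, dtype=dtype,
  ret = ret.dtype.type(ret / rcount)
```

View pics/c5.png

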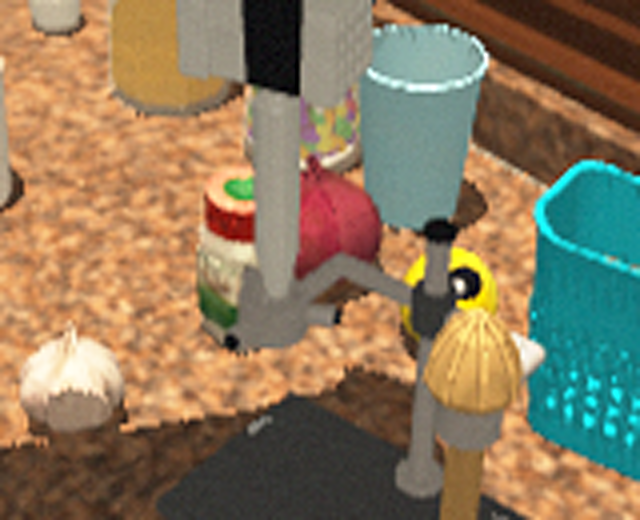

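The crop shows the tip (281,295) just above the ring's bore (272,285), a touch to the right. I'll correct by 1 to 1.5 mm and ease down while watching the force.

Emit:
drive_tool --deltas "-0.013 0.01 -0.01 0;0 0 -0.02 0;0 0 -0.02 0;0 0 -0.02 0;0 0 -0.02 0;0 0 -0.02 0;0 0 -0.02 0;0 0 -0.02 0;0 0 0 0;0 0 0 0"

```text
t: 9.22
eef_pos: [510.2, -156.4, 264.0]
tcp_rot: [3.141, -0.0, 1.993]
ft_force: [0.6, 0.2, -3.7]
opening: 0.42
grip_force: 31.9
```

Emit:
drive_tool --deltas "0 0 -0.01 0;0 0 -0.01 0;0 0 -0.01 0;0 0 -0.01 0;0 0 -0.01 0;0 0 -0.01 0;0 0 -0.01 0;0 0 -0.01 0;0 0 -0.01 0;0 0 0 0"

```text
t: 10.05
eef_pos: [510.1, -156.3, 254.8]
tcp_rot: [3.142, -0.0, 1.993]
ft_force: [2.0, 0.6, -3.3]
opening: 0.419
grip_force: 31.9
```

Emit:
drive_tool --deltas "0.01 0.002 -0.005 0;0 0 -0.01 0;0 0 -0.01 0;0 0 -0.01 0;0 0 -0.01 0;0 0 -0.01 0;0 0 -0.01 0;0 0 -0.01 0;0 0 0 0"

```text
t: 10.8
eef_pos: [511.1, -156.2, 247.3]
tcp_rot: [3.142, -0.0, 1.993]
ft_force: [1.7, 0.1, -1.9]
opening: 0.417
grip_force: 31.9
```

Emit:
drive_tool --deltas "0 0 -0.01 0;0 0 -0.01 0;0 0 -0.01 0;0 0 -0.01 0;0 0 -0.01 0;0 0 -0.01 0;0 0 0 0"

```text
t: 11.38
eef_pos: [511.0, -156.1, 240.9]
tcp_rot: [-3.141, -0.001, 1.993]
ft_force: [2.5, -0.8, -5.7]
opening: 0.42
grip_force: 31.9
```

Emit:
drive_tool --deltas "0.01 0 -0.005 0;0 0 -0.01 0;0 0 -0.01 0;0 0 -0.01 0;0 0 -0.01 0;0 0 -0.01 0;0 0 -0.01 0;0 0 -0.01 0;0 0 -0.01 0;0 0 -0.01 0"

```text
t: 12.22
eef_pos: [512.1, -156.2, 232.0]
tcp_rot: [3.141, 0.0, 1.993]
ft_force: [-1.3, 0.6, 3.9]
opening: 0.421
grip_force: 31.8
```

Emit:
drive_tool --deltas "0 0 -0.01 0;0 0 -0.01 0;0 0 -0.01 0;0 0 -0.01 0;0 0 -0.01 0;0 0 -0.01 0;0 0 -0.01 0;0 0 -0.01 0;0 0 -0.01 0;0 0 -0.01 0"

```text
t: 13.05
eef_pos: [512.1, -156.2, 222.0]
tcp_rot: [3.141, 0.0, 1.993]
ft_force: [-0.8, 0.5, 3.3]
opening: 0.421
grip_force: 31.8
```

Emit:
drive_tool --deltas "0 0 -0.015 0;0 0 -0.015 0;0 0 -0.015 0;0 0 -0.015 0;0 0 -0.015 0;0 0 -0.015 0;0 0 -0.015 0;0 0 -0.015 0;0 0 -0.015 0;0 0 -0.015 0"

```text
t: 13.88
eef_pos: [512.1, -156.2, 206.9]
tcp_rot: [3.142, 0.0, 1.993]
ft_force: [-0.5, 0.2, 4.1]
opening: 0.42
grip_force: 31.8
```

Emit:
drive_tool --deltas "0 0 -0.015 0;0 0 -0.015 0;0 0 -0.015 0;0 0 -0.015 0;0 0 -0.015 0;0 0 -0.015 0;0 0 -0.015 0;0 0 -0.015 0;0 0 -0.015 0;0 0 -0.015 0"

```text
t: 14.72
eef_pos: [512.1, -156.2, 191.9]
tcp_rot: [3.141, 0.0, 1.993]
ft_force: [-1.3, 0.3, 4.8]
opening: 0.419
grip_force: 31.8
```

```bash
python3 - <<'E'
from fit import *
from head import head
s=env.state(); e=s['eef_pos']; shot('wrist','wrist6'); head('6',e,s['tcp_rot'][2])
E
```

```text
8 1335 [18.4 19.8 35.5]
12 1001 [18.3 19.4 27. ]
16 789 [18.5 19.3 20. ]
20 827 [18.4 19.1 19.9]
24 828 [18.2 19.  19.8]
28 855 [18.1 18.9 19.7]
32 732 [18.4 19.9 20.9]
36 1002 [20.  20.8 21.5]
40 1043 [19.8 20.6 21.4]
44 2086 [ 4.7 18.4 20.8]
48 16 [12.2 16.1 18.9]
plane slope x,y,z0 [-0.27  -0.037 25.291]
far end x [47.5 47.7 47.9] y [-24.9  25. ]
```

Emit:
drive_tool --deltas "0 0 -0.015 0;0 0 -0.015 0;0 0 -0.015 0;0 0 -0.015 0;0 0 -0.015 0;0 0 -0.015 0;0 0 -0.015 0;0 0 -0.015 0"

```text
t: 15.43
eef_pos: [512.2, -156.2, 180.0]
tcp_rot: [3.141, 0.0, 1.993]
ft_force: [0.1, -1.5, 3.4]
opening: 0.416
grip_force: 31.8
```

Emit:
drive_tool --deltas "0 0 -0.01 0;0 0 -0.01 0;0 0 -0.01 0;0 0 -0.01 0;0 0 -0.01 0;0 0 -0.01 0;0 0 -0.01 0"

```text
t: 16.02
eef_pos: [512.2, -156.3, 173.0]
tcp_rot: [3.141, 0.0, 1.993]
ft_force: [0.9, -1.6, 3.7]
opening: 0.422
grip_force: 31.8
```

Emit:
drive_tool --deltas "0.003 -0.01 -0.006 0;0 0 -0.006 0;0 0 -0.006 0;0 0 -0.006 0;0 0 -0.006 0;0 0 -0.006 0;0 0 -0.006 0;0 0 -0.006 0;0 0 -0.006 0;0 0 -0.006 0"

```text
t: 16.85
eef_pos: [512.4, -157.2, 167.0]
tcp_rot: [3.141, 0.0, 1.993]
ft_force: [0.1, 0.7, 3.1]
opening: 0.419
grip_force: 31.8
```

Emit:
drive_tool --deltas "0 0 -0.005 0;0 0 -0.005 0;0 0 -0.005 0;0 0 -0.005 0;0 0 -0.005 0;0 0 0 0"

```text
t: 17.35
eef_pos: [512.4, -157.2, 164.3]
tcp_rot: [-3.142, -0.0, 1.993]
ft_force: [1.1, -0.7, -0.8]
opening: 0.416
grip_force: 31.8
```

Now small steps to the click and the stop.

Emit:
drive_tool --deltas "0 0 -0.004 0;0 0 -0.004 0;0 0 -0.004 0;0 0 -0.004 0;0 0 -0.004 0"

```text
t: 17.77
eef_pos: [512.3, -157.2, 162.3]
tcp_rot: [-3.141, -0.0, 1.993]
ft_force: [0.0, 0.5, -0.5]
opening: 0.42
grip_force: 31.8
```

Emit:
drive_tool --deltas "0 0 -0.004 0;0 0 -0.004 0;0 0 -0.004 0"

```text
t: 18.02
eef_pos: [512.3, -157.1, 161.1]
tcp_rot: [-3.141, -0.0, 1.993]
ft_force: [-0.1, -0.1, -3.0]
opening: 0.419
grip_force: 31.8
```

Emit:
drive_tool --deltas "0 0 -0.004 0;0 0 -0.004 0;0 0 0 0"

```text
t: 18.27
eef_pos: [512.3, -157.1, 160.2]
tcp_rot: [-3.141, -0.0, 1.993]
ft_force: [1.2, -0.2, -6.5]
opening: 0.415
grip_force: 31.9
```

The force is turning to a pull, so the catches are dropping into the groove. Finer steps until it seats.

Emit:
drive_tool --deltas "0 0 -0.003 0;0 0 -0.003 0;0 0 0 0"

```text
t: 18.52
eef_pos: [512.3, -157.1, 159.8]
tcp_rot: [-3.141, -0.0, 1.993]
ft_force: [-0.3, -0.4, -6.1]
opening: 0.42
grip_force: 31.9
```

Emit:
drive_tool --deltas "0 0 -0.003 0;0 0 -0.003 0;0 0 0 0"

```text
t: 18.77
eef_pos: [512.3, -157.2, 159.3]
tcp_rot: [-3.142, -0.0, 1.993]
ft_force: [1.1, 0.1, -5.5]
opening: 0.418
grip_force: 31.9
```

Emit:
drive_tool --deltas "0 0 -0.003 0;0 0 0 0"

```text
t: 18.93
eef_pos: [512.4, -157.2, 159.0]
tcp_rot: [3.142, -0.0, 1.993]
ft_force: [-0.3, 0.3, -6.3]
opening: 0.419
grip_force: 31.9
```

Emit:
drive_tool --deltas "0 0 -0.003 0;0 0 -0.003 0;0 0 0 0"

```text
t: 19.18
eef_pos: [512.5, -157.2, 158.4]
tcp_rot: [3.141, 0.0, 1.993]
ft_force: [0.4, 0.3, -5.7]
opening: 0.422
grip_force: 31.9
```

Emit:
drive_tool --deltas "0 0 -0.003 0;0 0 -0.003 0;0 0 0 0"

```text
t: 19.43
eef_pos: [512.4, -157.2, 157.8]
tcp_rot: [3.141, 0.0, 1.993]
ft_force: [0.8, -0.9, -4.3]
opening: 0.418
grip_force: 31.9
```

Emit:
drive_tool --deltas "0 0 -0.003 0;0 0 -0.003 0;0 0 0 0"

```text
t: 19.68
eef_pos: [512.4, -157.2, 157.2]
tcp_rot: [3.142, -0.0, 1.993]
ft_force: [0.7, 0.3, -4.8]
opening: 0.42
grip_force: 31.9
```

Emit:
drive_tool --deltas "0 0 -0.003 0;0 0 0 0"

```text
t: 19.85
eef_pos: [512.4, -157.2, 156.9]
tcp_rot: [3.141, -0.0, 1.993]
ft_force: [0.5, 0.5, -5.3]
opening: 0.416
grip_force: 31.9
```

```bash
python3 - <<'E'
from fit import *
from head import head
s=env.state(); e=s['eef_pos']; print(e); shot('wrist','wrist7'); head('7',e,s['tcp_rot'][2])
im,X=shot('scene','scene7'); cv2.imwrite('pics/c7.png',cv2.resize(im[190:290,250:390,::-1],None,fx=5,fy=5,interpolation=cv2.INTER_CUBIC))
E
```

```text
[ 512.41758773 -157.16753571  156.92147993]
8 1341 [18.3 19.7 35.3]
12 977 [18.2 19.4 25. ]
16 801 [18.4 19.2 20. ]
20 822 [18.3 19.1 19.9]
24 825 [18.2 19.  19.8]
28 862 [18.1 18.9 19.7]
32 739 [18.4 19.9 20.9]
36 1012 [19.8 20.7 21.5]
40 1015 [19.8 20.6 21.4]
44 2087 [ 4.8 18.3 20.8]
48 14 [13.  16.6 18.8]
plane slope x,y,z0 [-0.267 -0.035 25.206]
far end x [47.5 47.7 47.9] y [-24.9  25. ]
```

View pics/c7.png

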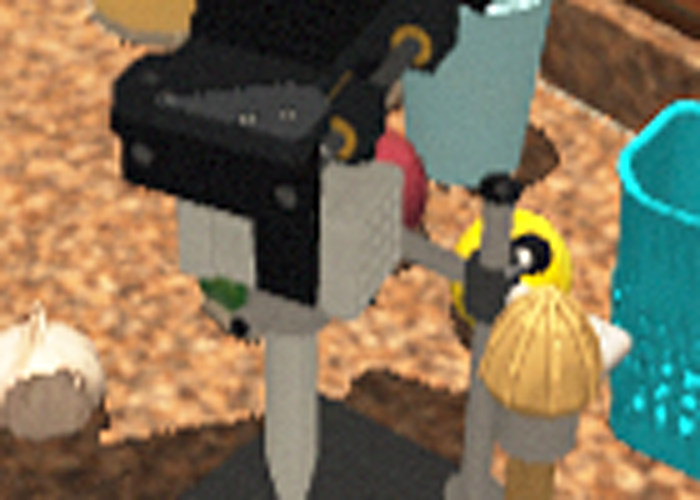

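The crop shows the head down over the ring (270,310), held nearly level. The mallet has not slipped in the pads, so contact should come within about a millimetre.

Emit:
drive_tool --deltas "0 0 -0.003 0;0 0 0 0"

```text
t: 20.12
eef_pos: [512.5, -157.2, 156.7]
tcp_rot: [3.141, 0.0, 1.993]
ft_force: [-0.1, -0.3, -4.3]
opening: 0.42
grip_force: 31.8
```

Emit:
drive_tool --deltas "0 0 -0.003 0;0 0 0 0"

```text
t: 20.28
eef_pos: [512.4, -157.2, 156.6]
tcp_rot: [3.141, 0.0, 1.993]
ft_force: [-1.8, 0.1, 1.0]
opening: 0.417
grip_force: 31.8
```

Emit:
drive_tool --deltas "0 0 -0.002 0;0 0 0 0"

```text
t: 20.45
eef_pos: [512.5, -157.2, 156.6]
tcp_rot: [3.141, 0.0, 1.993]
ft_force: [-1.7, -0.0, 4.8]
opening: 0.419
grip_force: 31.7
```

It has stopped hard: z stalls at 156.6 and the force is rising. Releasing.

Emit:
drive_tool --deltas "0 0 0 0;0 0 0 0;0 0 0 0;0 0 0 0;0 0 0 0;0 0 0 0;0 0 0 0;0 0 0 0;0 0 0 0;0 0 0 0" --gripper 0

```text
t: 21.28
eef_pos: [512.4, -157.2, 156.2]
tcp_rot: [3.141, 0.0, 1.993]
ft_force: [0.1, -0.9, -0.4]
opening: 0.991
grip_force: 0.0
```

Emit:
drive_tool --deltas "0 0 0.05 0;0 0 0.1 0;0 0 0.2 0;0 0 0.2 0;0 0 0.2 0;0 0 0.2 0;-0.04 -0.1 0.1 0;0 0 0 0;0 0 0 0;0 0 0 0"

```text
t: 22.12
eef_pos: [507.9, -167.3, 260.3]
tcp_rot: [-3.141, -0.001, 1.992]
ft_force: [-0.0, 1.6, -0.3]
opening: 0.998
grip_force: 0.0
```

```bash
python3 - <<'E'
from fit import *
s=env.state(); print(s['t'],s['eef_pos'],s['ft_force'],s['opening'])
im,X=shot('wrist','wrist8'); P=X.reshape(-1,3); P=P[~np.isnan(P).any(1)]
ex=np.array([-.411,.912]); ey=np.array([-.912,-.411])
w=P[:,:2]-[508.1,-149.2]; m=(abs(w@ex)<45)&(abs(w@ey)<30)&(P[:,2]>165)&(P[:,2]<195); Q=np.c_[w@ex,w@ey,P[:,2]][m]
b=Q[(abs(Q[:,0])<20)&(abs(Q[:,1])<18)]; b=b[abs(b[:,2]-np.median(b[:,2]))<3]
print(len(b),np.linalg.lstsq(np.c_[b[:,:2],np.ones(len(b))],b[:,2],rcond=None)[0].round(3))
print(np.percentile(Q,[1,99],axis=0).round(1))
im,_=shot('scene','scene8'); cv2.imwrite('pics/c8.png',cv2.resize(im[150:330,180:420,::-1],None,fx=3,fy=3,interpolation=cv2.INTER_CUBIC))
E
```

```text
22.1167 [ 507.92795801 -167.2953939   260.26997119] [-0.01828396  1.6266541  -0.32658079] 0.9980707796302893
2707 [ 1.00000e-03 -1.00000e-03  1.75822e+02]
[[-34.2 -20.7 170.1]
 [ 37.8  21.5 179. ]]
```

View pics/c8.png

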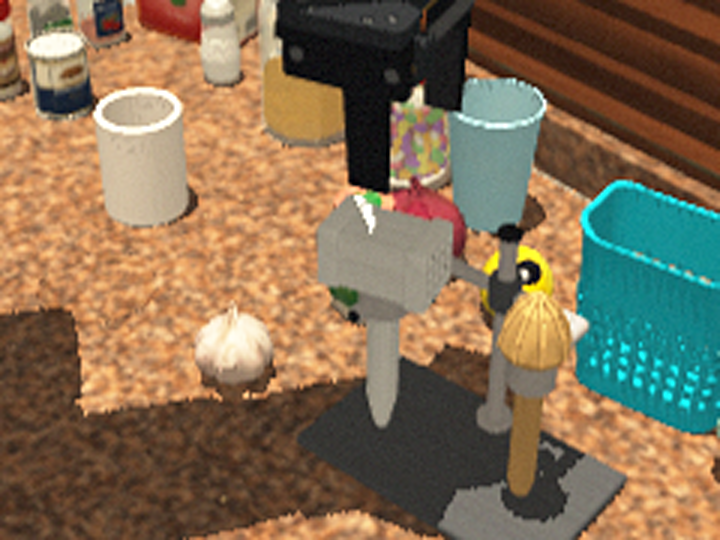

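The mallet hangs level at (382,270) with its head on the ring. The crock (143,155), garlic and jar are where they were. I'm handing it in.

```bash
python3 -c "
from cell import env
print(env.job_done())"
```

```text
the job is handed in; nothing more can be done
None
```

The mallet is seated in its ring, level and released, with the crock and the other things left standing where they were; I handed the job in after about 22 s of robot time, and no verdict came back.

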